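Release the clamped lock cylinder

ROBOT

A 6-joint arm with a two-finger parallel gripper is mounted at the origin on a cart in front of the work surface, level with it; the furniture and walls round the work are solid. World frame = base frame: x ahead of the robot, y to its left, z up, the work surface at z = 0. Lengths are in m, angles in rad, forces in N, time in s.
With the tool pointing down it reaches from about 0.375 to 0.975 m from the base axis. Payload 3.8 kg.
Tool frame: the origin (TCP) lies midway between the tips of the shut fingers; the grasp point (between the pads) lies 19 mm behind it; z points along the fingers, y is the line along which they close (so a half turn about z gives the same grasp; the last joint's range is limited). The gripper opens to 85 mm and grips with 20 to 120 N. Pads are 22 mm wide; open, the fingers measure 114 mm over their backs; the gripper's body (76 mm by 85 mm) begins 54 mm behind the grasp point. The pads swing forward as they close: fully open they stand 13 mm farther back than shut.
Start: joints at [-1.23, 0.264, 1.604, -0, 1.274, -0.037], TCP at [0.249, -0.627, 0.231] pointing down, gripper open.
Joint ranges: [-2.63, 2.63], [-0.94, 2.18], [0.31, 2.57], [-1.31, 4.45], [0, 2.66], [-2.55, 2.55]. Speed limits (rad/s): [2.57, 2.57, 3.14, 3.14, 3.14, 3.14].

INTERFACE

Orientations are given as a rotation vector (axis times angle).
In Python, from workcell import read_state, vision, ticket gives the robot as it stands. The module is installed in compiled form; this text tells all that it offers.
- The arm moves only by the tool jog_arm, never from a script. Its arguments are lists of equal length, an entry for each row: "turn": the turn, a rotation vector about the tool's x, y, z in rad, a list of three; "delta_pos": the shift along the tool's x, y, z in m, a list of three; "gripper": the finger opening in m, from 0 to 0.0854. In form: {"turn": [[rx, ry, rz], ...], "delta_pos": [[dx, dy, dz], ...], "gripper": [gripper, ...]}. A call has 1 to 20 rows; each row shifts and turns the commanded pose from where the row before left it, along the tool's axes as they then stand; what a row does not reach is not made up. A row lasts 1/12 s, in which the tool goes at most 41.7 mm and 7.16 degrees, less where a joint would pass 70% of its speed; a pose out of reach is approached as far as the arm can. A call with a gripper value outside its range is refused whole. The fingers move at their own pace and stop on an object; "grip_force" is the grip in N (left out, the last holds). Time passes only in rows, so rows that do not move let the fingers close. It gives the time, the measured TCP pose, the force, the opening and the grip force at its end, in the units of the state.
- read_state(): the state, without advancing time (a new reading comes with each control period).
- vision.read_camera(name): name is "side" or "top" or "wrist"; returns the picture (480x640x3 uint8, red, green, blue); there is no depth.
- vision.calibration(name): a dict with "vfov" (degrees; the focal length in pixels is half the picture's height over the tangent of half this angle, whatever the lens; pixels are square), "cx", "cy" (the principal point, pixels), "R" (3x3) and "t" (3): a world point X has camera coordinates R X + t; the wrist camera has in their place "mount" (4x4, takes a point from camera to tool coordinates, whose origin is the TCP and whose axes are the flange's). Camera axes: x right, y down, z forward; pixel columns grow to the right and rows downward; lengths in m; the calibration is good to about 2 mm. The wrist camera is an equidistant fisheye: a pixel r from the principal point sees the ray r / f radians off the axis. A picture is of the moment at which its call begins: read the wrist's pose just before it. calibration takes no time and is no camera call.
- ticket.finish_job(): hands the job in; it is judged then, once.
The state is a dict: "time": time; "q": joint angles; "joint_vel": joint speeds; "joint_torque": joint torques, N m; "tool_pos": TCP position; "tcp_rot": TCP orientation; "wrist_force": force on the tool from outside, world axes, zero at the start; "torque": the same for the moment, N m; "width": opening from 0.0 (shut) to 1.0 (fully open); "grip_force": force on a finger pad.
Only numpy, scipy, OpenCV 4.12 (cv2) and the standard library are available. Lean on these libraries where they do the work, as an engineer would, in place of code of your own. Each camera call takes 0.05 s, during which the arm holds its last target. There are 200 camera calls.

TASK

One of the two clamps on the bench holds a brass lock cylinder. Its jaw is locked: draw that clamp's lock bar fully out sideways by its small knob, then pull its black jaw handle all the way back so that the cylinder is free to be taken out. Leave the cylinder standing in its seat, the lock bar out, and the empty clamp locked as it is.

Things in the scene. Friction and masses are not known exactly. Their poses are not given: they have to be found in the camera images.
- clamp: Clamp holding the brass cylinder, fixed to the bench. Origin: underside, on the jaw's centre line; z up. In mm: grey base x -75..75, y -45..65, 12 high. From +x: fixed jaw 44 mm high, seat with cylinder (x 35..56), moving steel jaw 42 high, 50 wide, sliding along -x. Behind it a dark lock bar, sliding along +y in a guide 35 mm high at y 35..55. The empty clamp is alike.
- clamp_knob (a point): Upright aluminium knob on that clamp's lock bar, 18 mm diameter, 38 to 72 mm above the bench; this point on its axis at 60 mm. In the clamp's frame it starts at x -6, y 70..76 mm and slides along +y to its stop at y 110 against 2 N friction plus light damping; stays where left. The jaw is blocked until it passes y 95.
- clamp_handle (a point): Upright round black handle on that clamp's moving jaw, 24 mm diameter, 56 to 100 mm above the bench; this point on its axis at 82 mm. In the clamp's frame it starts at x 16, y 0 mm (shut) and slides along -x to its stop at x -24 against 2.5 N friction plus light damping; stays where left. With the lock bar in it moves only 3 mm.
- cylinder: Brass lock cylinder, 17 x 69 x 44 mm, loose, standing in the clamp's seat between lips 8 mm high. Origin: centre of its underside, 12 mm above the bench; z up, y along its length and the clamp's y.
- spare_knob (a point): The same knob on the lock bar of the other, empty clamp (same build, own position and angle); to be left where it is.
Not all that is in view belongs to the job. What is shaped like the cylinder but pink, purple or turquoise is not meant.

How it is judged:
On the way:
1. the lock bar of the clamp with the cylinder is drawn out (knob past y 100 mm of the clamp) while the jaw is still shut (handle within 10 mm of its start) (y of clamp_knob in the frame of clamp above 0.1 m and x of clamp_handle in the frame of clamp above 0.006 m), for 0.1 s.
At the end, for the whole second after the job is handed in: The jaw of the clamp with the cylinder is back to within 10 mm of its stop, its lock bar is out to within 10 mm of its stop, and the cylinder stands at rest in its seat, within 12 mm of where it was and upright within 10 degrees; the empty clamp's lock bar has not been moved (x of clamp_handle in the frame of clamp below -0.014 m and y of clamp_knob in the frame of clamp above 0.1 m and distance of cylinder from where it was at the start of the episode below 0.012 m and angle between cylinder's own z axis and vertical below 0.17 rad and linear speed of cylinder below 0.02 m/s); the robot touches nothing.
It fails at once if the empty clamp's lock bar is moved by more than 15 mm (distance of spare_knob from where it was at the start of the episode above 0.015 m).
It also fails if it takes over 38 s, if anything falls off the work surface, if the arm or the gripper's body presses on something with over 40 N, if the wrist force passes 120 N, or if a joint passes its speed limit or range.

## Working session

There is one attempt and no reset: what is moved stays moved. The work goes in short steps, Python scripts to look and compute and a tool call to move; the robot and the scene stay as the last step left them, time stands still between calls to the robot, and variables do not carry over. Pictures are saved under pics/ and viewed, at most 10 in all, crops included, and the job is handed in when it is done.

Besides the shell and the picture viewer there is one more tool, called after "Request:" as name(argument=value, ...) on one line, values as JSON. jog_arm: Moves the arm, as the interface text tells. Its arguments: {"type":"object","properties":{"turn":{"type":"array","items":{"type":"array","items":{"type":"number"}}},"delta_pos":{"type":"array","items":{"type":"array","items":{"type":"number"}}},"gripper":{"type":"array","items":{"type":"number"}},"grip_force":{"type":"number"}},"required":["turn","delta_pos","gripper"]}

```bash
mkdir -p pics
python3 - <<'E'
from workcell import read_state, vision
import cv2,numpy as np
s=read_state();print(s['tool_pos'],s['tcp_rot'],s['time'])
for n in ["top","side"]:
    im=vision.read_camera(n);cv2.imwrite(f"pics/{n}0.png",im[:,:,::-1]);print(n,vision.calibration(n))
print(vision.calibration("wrist"))
E
```

```text
[ 0.24874302 -0.62670352  0.22997588] [-3.08354113e+00 -5.89513581e-01  5.11594623e-04] 0.0
top {'vfov': 57.81513945479173, 'cx': 317.67913484688796, 'cy': 246.02031413616828, 'R': array([[-2.93801433e-02, -9.99567964e-01, -8.32238464e-04],
       [-9.97024651e-01,  2.93647282e-02, -7.12710209e-02],
       [ 7.12646677e-02, -1.26419054e-03, -9.97456640e-01]]), 't': array([0.10597217, 0.58612893, 0.87058187])}
side {'vfov': 51.43941313231883, 'cx': 318.0983803115091, 'cy': 236.93527725194068, 'R': array([[ 0.99969674,  0.01840749,  0.01635825],
       [ 0.02388003, -0.56239821, -0.82652162],
       [-0.00601434,  0.82666161, -0.56266723]]), 't': array([-0.6157917 ,  0.11938614,  0.81136174])}
{'vfov': 65.70646984690485, 'cx': 321.60001111476197, 'cy': 242.81267429519042, 'mount': array([[ 2.87855305e-04, -9.52493754e-01, -3.04557984e-01,
         7.96955250e-02],
       [ 9.99999843e-01,  1.28045853e-04,  5.44698855e-04,
         7.57068101e-06],
       [-4.79824870e-04, -3.04558093e-01,  9.52493642e-01,
        -1.42786538e-01],
       [ 0.00000000e+00,  0.00000000e+00,  0.00000000e+00,
         1.00000000e+00]])}
```

View pics/top0.png

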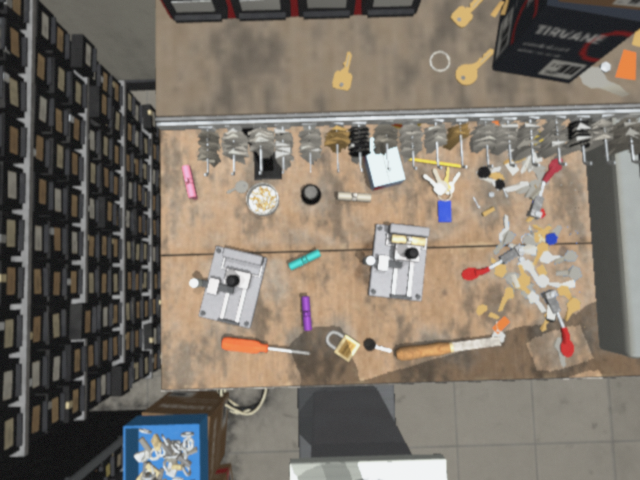

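View pics/side0.png

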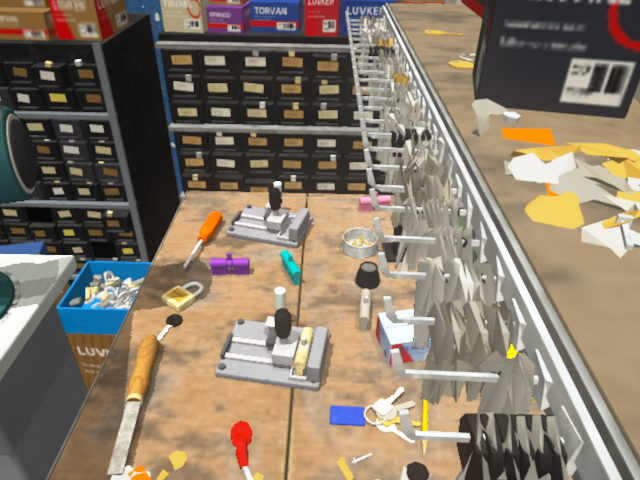

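The clamp holding the cylinder is the right one in the top view: knob near (371,261), handle near (412,254), brass near (408,240). The empty clamp's knob is at (194,283). I'll zoom in on the first.

Run:
```python
import cv2,numpy as np
a=cv2.imread("pics/top0.png")[215:310,350:445];b=cv2.imread("pics/side0.png")[280:395,210:335]
a=cv2.resize(a,(400,400),interpolation=cv2.INTER_CUBIC);b=cv2.resize(b,(400,368),interpolation=cv2.INTER_CUBIC)
b=cv2.copyMakeBorder(b,0,32,0,0,cv2.BORDER_CONSTANT);cv2.imwrite("pics/z.png",np.hstack([a,b]))
```

```text
(no output)
```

View pics/z.png

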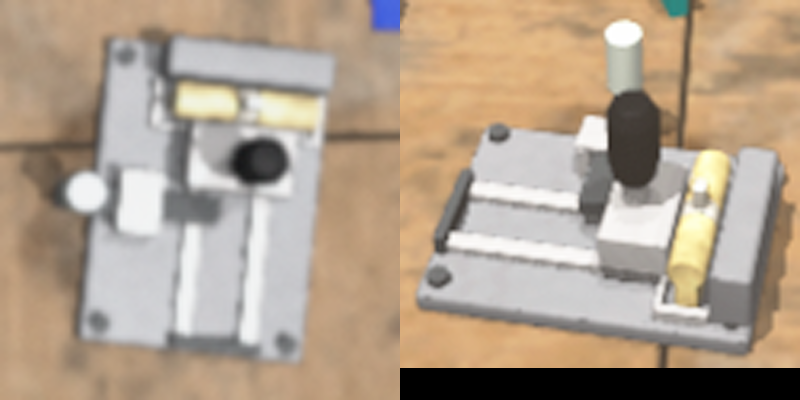

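```bash
cat > h.py <<'E'
import numpy as np
from workcell import vision
def proj(n,X):
    c=vision.calibration(n);f=240/np.tan(np.radians(c['vfov']/2));p=c['R']@X+c['t']
    return np.array([c['cx'],c['cy']])+f*p[:2]/p[2]
E
python3 - <<'E'
from h import *
from scipy.optimize import least_squares
T=lambda u,v:(350+u*95/400,215+v*95/400)
S=lambda u,v:(210+(u-400)/3.2,280+v/3.2)
# (cam, pixel, clamp point); knob y unknown 
obs=[("top",T(108,38),(75,65,12)),("top",T(80,338),(-75,65,12)),("top",T(300,360),(-75,-45,12)),
("top",T(265,158),(16,0,100)),("top",T(86,192),(-6,None,72)),
("side",S(624,32),(-6,None,72)),("side",S(634,98),(16,0,100)),("side",S(418,298),(-75,-45,12)),("side",S(742,342),(75,-45,12)),("side",S(484,126),(-75,65,12))]
def W(p,q):
    x,y,th,k=p;P=np.array([q[0],k*1000 if q[1] is None else q[1],q[2]])/1000
    c,s=np.cos(th),np.sin(th);return np.array([x+c*P[0]-s*P[1],y+s*P[0]+c*P[1],P[2]])
r=least_squares(lambda p:np.concatenate([proj(n,W(p,q))-u for n,u,q in obs]),[.55,0,0,.073],loss='soft_l1')
print(r.x,np.degrees(r.x[2]));print(r.fun.reshape(-1,2).round(1))
print("knob",W(r.x,(-6,None,60)),"handle",W(r.x,(16,0,82)),"knob end",W(r.x,(-6,110,60)),"handle end",W(r.x,(-24,0,82)))
from workcell import read_state
from scipy.spatial.transform import Rotation as R
print(R.from_rotvec(read_state()['tcp_rot']).as_matrix().round(3))
E
```

```text
[ 0.55148835 -0.08802293 -0.13252501  0.07548165] -7.593123999737395
[[ 0.1 -1.2]
 [-0.1 -0.3]
 [ 1.   0. ]
 [ 0.8 -0.8]
 [ 0.1 -0.7]
 [-1.  -0.3]
 [-0.8  0.6]
 [-2.  -1.2]
 [ 2.3 -0.8]
 [-0.3 -1.3]]
knob [ 0.55551491 -0.01241033  0.06      ] handle [ 0.56734805 -0.09013713  0.082     ] knob end [0.56007608 0.02180535 0.06      ] handle end [ 0.5276988  -0.08485164  0.082     ]
[[ 0.929  0.369 -0.001]
 [ 0.369 -0.929  0.002]
 [ 0.    -0.002 -1.   ]]
```

The fit agrees to 1–2 px, with the clamp at about -7.6°. First I'll turn so the tool y lies along clamp x, then move above the knob.

Request:
jog_arm(turn=[[0, 0, -0.1177], [0, 0, -0.1177], [0, 0, -0.1177], [0, 0, -0.1177], [0, 0, -0.1177], [0, 0, -0.1177], [0, 0, -0.1177], [0, 0, -0.1177], [0, 0, -0.1177]], delta_pos=[[0, 0, 0], [0, 0, 0], [0, 0, 0], [0, 0, 0], [0, 0, 0], [0, 0, 0], [0, 0, 0], [0, 0, 0], [0, 0, 0]], gripper=[0.0854, 0.0854, 0.0854, 0.0854, 0.0854, 0.0854, 0.0854, 0.0854, 0.0854])

```text
time: 0.85
tool_pos: [0.2489, -0.627, 0.2305]
tcp_rot: [-2.358, -2.074, -0.001]
wrist_force: [0.3, -0.1, -0.1]
width: 1.002
grip_force: 0.0
```

Request:
jog_arm(turn=[[0, 0, 0], [0, 0, 0], [0, 0, 0], [0, 0, 0], [0, 0, 0], [0, 0, 0], [0, 0, 0], [0, 0, 0], [0, 0, 0], [0, 0, 0], [0, 0, 0], [0, 0, 0], [0, 0, 0], [0, 0, 0], [0, 0, 0], [0, 0, 0], [0, 0, 0], [0, 0, 0], [0, 0, 0], [0, 0, 0]], delta_pos=[[0.036, 0.0124, 0.003], [0.036, 0.0124, 0.003], [0.036, 0.0124, 0.003], [0.036, 0.0124, 0.003], [0.036, 0.0124, 0.003], [0.036, 0.0124, 0.003], [0.036, 0.0124, 0.003], [0.036, 0.0124, 0.003], [0.036, 0.0124, 0.003], [0.036, 0.0124, 0.003], [0.036, 0.0124, 0.003], [0.036, 0.0124, 0.003], [0.036, 0.0124, 0.003], [0.036, 0.0124, 0.003], [0.036, 0.0124, 0.003], [0.036, 0.0124, 0.003], [0.036, 0.0124, 0.003], [0.036, 0.0124, 0.003], [0, 0, 0], [0, 0, 0]], gripper=[0.0854, 0.0854, 0.0854, 0.0854, 0.0854, 0.0854, 0.0854, 0.0854, 0.0854, 0.0854, 0.0854, 0.0854, 0.0854, 0.0854, 0.0854, 0.0854, 0.0854, 0.0854, 0.0854, 0.0854])

```text
time: 2.52
tool_pos: [0.5566, -0.013, 0.1765]
tcp_rot: [-2.36, -2.072, 0.002]
wrist_force: [-0.1, -0.9, -1.2]
width: 1.001
grip_force: 0.0
```

Run:
```python
from workcell import read_state, vision
import cv2,numpy as np
from scipy.spatial.transform import Rotation as R
s=read_state();im=vision.read_camera("wrist");cv2.imwrite("pics/w1.png",im[:,:,::-1])
Rt=R.from_rotvec(s['tcp_rot']).as_matrix();print(s['time'],s['tool_pos'],Rt.round(3),s['q'])
c=vision.calibration("wrist");M=c['mount'];f=240/np.tan(np.radians(c['vfov']/2))
for n,X in dict(knobtop=[.5550,-.0124,.072],handletop=[.5673,-.0901,.1]).items():
    p=M[:3,:3].T@(Rt.T@(np.array(X)-s['tool_pos'])-M[:3,3]);a=np.arctan2(np.hypot(*p[:2]),p[2]);print(n,np.array([c['cx'],c['cy']])+f*a*p[:2]/np.hypot(*p[:2]))
```

```text
2.5167 [ 0.55657253 -0.01304933  0.17647688] [[ 0.129  0.992 -0.002]
 [ 0.992 -0.129 -0.   ]
 [-0.    -0.002 -1.   ]] [-6.81047202e-02  8.38219127e-02  1.91798831e+00 -1.36525105e-04
  1.14130158e+00  6.16891918e-02]
knobtop [317.2279427  241.68100855]
handletop [348.53353212 354.78247606]
```

View pics/w1.png

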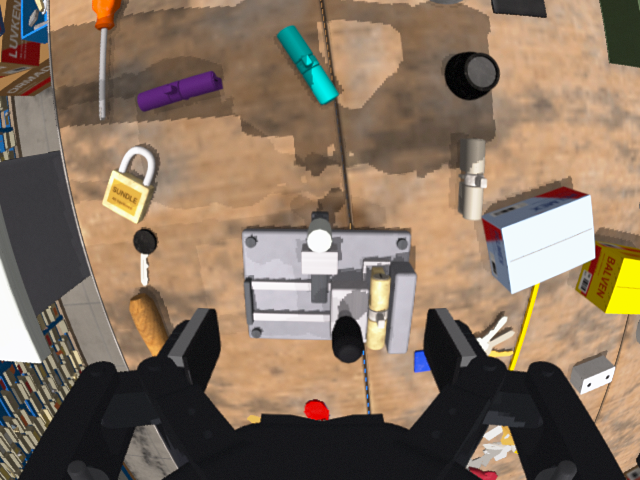

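The close view shows the knob top at about (319,239) and the handle top at about (347,352). Both match the predictions (317,242) and (348,355) within roughly 2 mm, so I'll descend and grip the knob.

Request:
jog_arm(turn=[[0, 0, 0], [0, 0, 0], [0, 0, 0], [0, 0, 0], [0, 0, 0], [0, 0, 0], [0, 0, 0], [0, 0, 0], [0, 0, 0], [0, 0, 0], [0, 0, 0], [0, 0, 0]], delta_pos=[[0.001, 0, 0.03], [0, 0, 0.03], [0, 0, 0.03], [0, 0, 0.025], [0, 0, 0.016], [0, 0, 0], [0, 0, 0], [0, 0, 0], [0, 0, 0], [0, 0, 0], [0, 0, 0], [0, 0, 0]], gripper=[0.0854, 0.0854, 0.0854, 0.0854, 0.0854, 0.0854, 0.01, 0.01, 0.01, 0.01, 0.01, 0.01], grip_force=30)

```text
time: 3.57
tool_pos: [0.5548, -0.0136, 0.0474]
tcp_rot: [-2.362, -2.066, 0.005]
wrist_force: [-7.8, -1.0, 9.5]
width: 0.199
grip_force: 29.5
```

Gripped at 17 mm. Now I'll pull along clamp +y, which is tool +x.

Request:
jog_arm(turn=[[0, 0, 0], [0, 0, 0], [0, 0, 0], [0, 0, 0], [0, 0, 0], [0, 0, 0], [0, 0, 0], [0, 0, 0], [0, 0, 0], [0, 0, 0]], delta_pos=[[0.004, 0, 0], [0.004, 0, 0], [0.004, 0, 0], [0.004, 0, 0], [0.004, 0, 0], [0.004, 0, 0], [0.004, 0, 0], [0.004, 0, 0], [0.003, 0, 0], [0, 0, 0]], gripper=[0.01, 0.01, 0.01, 0.01, 0.01, 0.01, 0.01, 0.01, 0.01, 0.01])

```text
time: 4.4
tool_pos: [0.5597, 0.0206, 0.0474]
tcp_rot: [-2.362, -2.069, 0.005]
wrist_force: [-7.2, -1.6, 8.8]
width: 0.196
grip_force: 29.7
```

Request:
jog_arm(turn=[[0, 0, 0], [0, 0, 0], [0, 0, 0]], delta_pos=[[0.002, 0, 0], [0.002, 0, 0], [0, 0, 0]], gripper=[0.01, 0.01, 0.01])

```text
time: 4.65
tool_pos: [0.5597, 0.0209, 0.0473]
tcp_rot: [2.36, 2.07, -0.013]
wrist_force: [-8.7, -14.5, 9.9]
width: 0.201
grip_force: 29.7
```

Request:
jog_arm(turn=[[0, 0, 0], [0, 0, 0], [0, 0, 0], [0, 0, 0], [0, 0, 0], [0, 0, 0], [0, 0, 0], [0, 0, 0], [0, 0, 0]], delta_pos=[[0, 0, 0], [0, 0, 0], [0, 0, 0], [0, 0, 0], [0, 0, -0.02], [0, 0, -0.035], [0, 0, -0.035], [0, 0, -0.03], [0, 0, 0]], gripper=[0.0854, 0.0854, 0.0854, 0.0854, 0.0854, 0.0854, 0.0854, 0.0854, 0.0854])

```text
time: 5.4
tool_pos: [0.5671, 0.0252, 0.1742]
tcp_rot: [2.358, 2.063, 0.016]
wrist_force: [2.0, 0.1, 0.8]
width: 1.001
grip_force: 0.0
```

```bash
python3 - <<'E'
from workcell import read_state, vision
import cv2,numpy as np
from scipy.spatial.transform import Rotation as R
s=read_state();im=vision.read_camera("wrist");cv2.imwrite("pics/w2.png",im[180:420,200:460,::-1])
Rt=R.from_rotvec(s['tcp_rot']).as_matrix();print(s['time'],s['tool_pos'],Rt.round(3))
c=vision.calibration("wrist");M=c['mount'];f=240/np.tan(np.radians(c['vfov']/2))
for n,X in dict(knobtop=[.560,.0218,.072],handletop=[.5673,-.0901,.1]).items():
    p=M[:3,:3].T@(Rt.T@(np.array(X)-s['tool_pos'])-M[:3,3]);a=np.arctan2(np.hypot(*p[:2]),p[2]);print(n,np.array([c['cx'],c['cy']])+f*a*p[:2]/np.hypot(*p[:2])-[200,180])
d=np.array([.5673,-.0901,.1])-s['tool_pos'];print(Rt.T@d)
E
python3 -c "
import cv2;a=cv2.imread('pics/w2.png');cv2.imwrite('pics/w2b.png',cv2.resize(a,None,fx=2,fy=2))"
```

```text
5.4 [0.56709    0.0251924  0.17421556] [[ 0.133  0.991  0.013]
 [ 0.991 -0.133  0.   ]
 [ 0.002  0.013 -1.   ]]
knobtop [107.98747348  69.52600065]
handletop [138.65619925 217.90108922]
[-0.11439331  0.01453902  0.074183  ]
```

View pics/w2b.png

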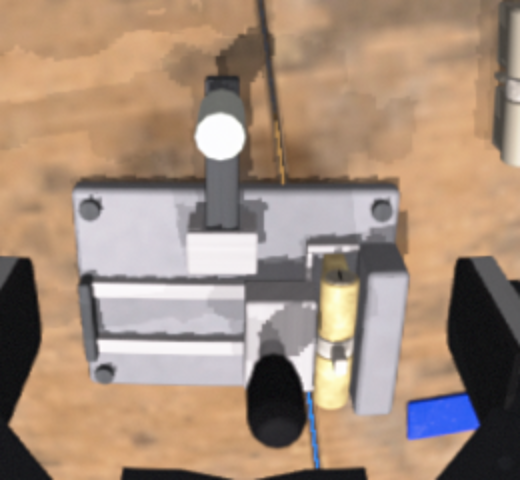

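The bar is fully out: the knob is at its stop position and the stop force was felt. The handle top at about (138,211) is within about 4 mm of the prediction, so I'll go over it, descend and grip.

Request:
jog_arm(turn=[[0, 0, 0], [0, 0, 0], [0, 0, 0], [0, 0, 0], [0, 0, 0], [0, 0, 0], [0, 0, 0], [0, 0, 0], [0, 0, 0], [0, 0, 0], [0, 0, 0], [0, 0, 0], [0, 0, 0], [0, 0, 0]], delta_pos=[[-0.028, 0.0035, 0], [-0.028, 0.0035, 0], [-0.028, 0.0035, 0], [-0.028, 0.0035, 0], [0, 0, 0], [0, 0, 0.026], [0, 0, 0.026], [0, 0, 0.026], [0, 0, 0.026], [0, 0, 0], [0, 0, 0], [0, 0, 0], [0, 0, 0], [0, 0, 0]], gripper=[0.0854, 0.0854, 0.0854, 0.0854, 0.0854, 0.0854, 0.0854, 0.0854, 0.0854, 0.0854, 0.015, 0.015, 0.015, 0.015])

```text
time: 6.62
tool_pos: [0.5626, -0.0883, 0.0643]
tcp_rot: [2.362, 2.066, 0.004]
wrist_force: [0.9, 0.2, -0.3]
width: 0.453
grip_force: 0.0
```

Request:
jog_arm(turn=[[0, 0, 0], [0, 0, 0], [0, 0, 0], [0, 0, 0], [0, 0, 0]], delta_pos=[[0, 0.003, -0.004], [0, 0, 0], [0, 0, 0], [0, 0, 0], [0, 0, 0]], gripper=[0.015, 0.015, 0.015, 0.015, 0.015])

```text
time: 7.03
tool_pos: [0.5653, -0.0887, 0.0678]
tcp_rot: [2.363, 2.067, 0.003]
wrist_force: [0.8, 1.1, 6.4]
width: 0.269
grip_force: 32.4
```

The handle is gripped at 23 mm. Pulling it back.

Request:
jog_arm(turn=[[0, 0, 0], [0, 0, 0], [0, 0, 0], [0, 0, 0], [0, 0, 0], [0, 0, 0], [0, 0, 0], [0, 0, 0], [0, 0, 0], [0, 0, 0], [0, 0, 0], [0, 0, 0], [0, 0, 0]], delta_pos=[[0, -0.003, 0], [0, -0.004, 0], [0, -0.004, 0], [0, -0.004, 0], [0, -0.004, 0], [0, -0.004, 0], [0, -0.004, 0], [0, -0.004, 0], [0, -0.003, 0], [0, -0.002, 0], [0, -0.002, 0], [0, -0.001, 0], [0, 0, 0]], gripper=[0.015, 0.015, 0.015, 0.015, 0.015, 0.015, 0.015, 0.015, 0.015, 0.015, 0.015, 0.015, 0.015])

```text
time: 8.12
tool_pos: [0.5265, -0.0832, 0.0678]
tcp_rot: [2.364, 2.066, 0.004]
wrist_force: [2.3, 2.8, 7.2]
width: 0.263
grip_force: 32.6
```

Request:
jog_arm(turn=[[0, 0, 0], [0, 0, 0], [0, 0, 0], [0, 0, 0], [0, 0, 0], [0, 0, 0], [0, 0, 0], [0, 0, 0], [0, 0, 0], [0, 0, 0], [0, 0, 0]], delta_pos=[[0, 0, 0], [0, 0, 0], [0, 0, 0], [0, 0, 0], [0, 0, -0.02], [0, 0, -0.035], [0, 0, -0.035], [0, 0, -0.035], [-0.025, 0, -0.02], [-0.03, 0, 0], [0, 0, 0]], gripper=[0.0854, 0.0854, 0.0854, 0.0854, 0.0854, 0.0854, 0.0854, 0.0854, 0.0854, 0.0854, 0.0854])

```text
time: 9.03
tool_pos: [0.5184, -0.1419, 0.2135]
tcp_rot: [2.363, 2.062, -0.0]
wrist_force: [-0.8, 0.1, -0.8]
width: 0.997
grip_force: 0.0
```

Run:
```python
from workcell import read_state, vision
import cv2,numpy as np
a=vision.read_camera("side")[270:400,200:350,::-1];b=vision.read_camera("wrist")[100:400,170:500,::-1]
cv2.imwrite("pics/e.png",np.hstack([cv2.resize(a,(400,347)),cv2.resize(b,(381,347))]));s=read_state();print(s['tool_pos'],s['wrist_force'])
```

```text
[ 0.51719157 -0.13853288  0.21089936] [-0.52784509 -0.12252031 -0.6018465 ]
```

View pics/e.png

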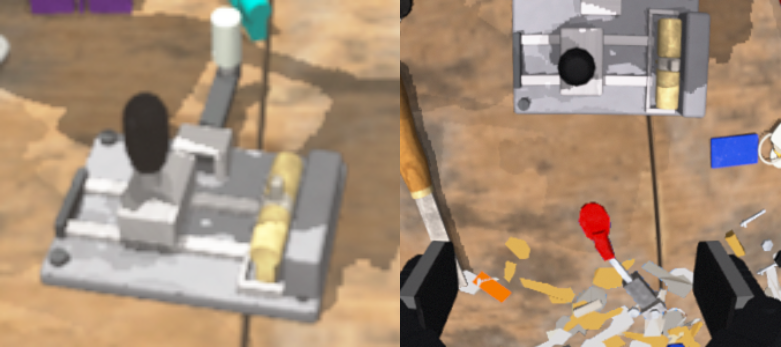

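The side crop shows the jaw back (handle at about (147,130)), the bar out (knob at about (226,40)), and the cylinder upright in its seat at about (275,215). The gripper is clear of everything.

```bash
python3 -c "
from workcell import ticket
print(ticket.finish_job())"
```

```text
the job is handed in; nothing more can be done
None
```

I handed in the job after about 9 s of the 38 s: the lock bar was drawn out to its stop, the jaw was pulled back about 39 mm, the cylinder was still upright in its seat, and I never went near the empty clamp; the hand-in gave no verdict.

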